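Park the cell viewer: lamp arm up, lamp button pressed

TASK

Park the cell viewer so that the flask on its stage can be changed: with the fingertips, push the lamp arm up past its balance point so that it stays raised by itself, then press the round lamp button on the viewer's base fully down and let it go. Push steadily, do not fling the arm or force anything (nothing needs gripping), and leave the flask, tube rack, pipette and bottle where they are.

Things in the scene. Friction and masses are not known exactly. Their poses are not given: they have to be found in the camera images.
- viewer: White bench-top cell viewer, fixed. Base 60 mm high, covering x -115 to +135, y -125 to +125 mm in its frame; origin on the bench surface; x axis points from its open near side to the hinge, z up. Black stage plate on it: 160 by 130 mm, top 72 mm above the bench, centred at x = -25. Two cheeks at x = 90 (50 mm in x, outer faces y = +-53, 170 mm high) carry the arm's hinge.
- hinge (a point): Hinge axis of the lamp arm, mid-way between the cheeks: at (90, 0, 150) mm in the viewer's frame. The axis is the viewer's y axis.
- lamp_arm (a joint): Lamp arm angle, rad: 0 = lowered on its stop (boom then slopes 0.175 rad upwards from hinge to near end), grows as the near end goes up and away, 1.15 = fully raised on the other stop. Balance point near 0.55: left below it, the arm sinks back to 0; beyond it, it tips to 1.15 by itself and stays. Damped; 1 to 4 N at the cross bar moves it.
- push_bar (a point): Middle of the round steel cross bar at the arm's near end: 14 mm diameter, 120 mm long (along viewer y), 200 mm from the hinge axis; lowered, it is 185 mm above the bench, at x = -107 mm in the viewer's frame. Moves with the arm. The space below it is free down to the stage, so tilted fingertips fit under it from the near side.
- lamp_button_top (a point): Middle of the top face of the round white lamp button (28 mm diameter, in a black housing), facing up, on the base's near left corner at x = -75, y = +97 mm in the viewer's frame.
- lamp_button (a joint): Lamp button travel, m: 0 = out, 0.006 = fully down; springs back; 4 N at the bottom.
- flask_mid (a point): Centre of a clear flat culture flask with a blue cap, 92 by 50 by 24 mm, lying loose on the stage below the lamp head. Bystander.
- rack_mid (a point): Point 25 mm up in the middle of a green tube rack, 110 by 210 by 50 mm (84 mm high with tubes), on the bench on the viewer's left (+y). Bystander.
- pipette_mid (a point): Point in a white hand pipette lying on the bench on the viewer's right (-y), 24 mm high, 34 mm wide, from 133 mm behind to 115 mm ahead of this point along its length. Bystander.
- bottle_mid (a point): Centre of an upright brown bottle, 64 mm diameter, 130 mm high, on the bench further to the right (-y) than the pipette. Bystander.
- lamp_head (a point): Point on the arm's grey boom (30 mm wide, 18 mm thick), 105 mm from the hinge, where the black round lamp head (52 mm diameter, its underside 37 mm below this point when lowered) hangs over the stage. A dark counterweight drum (48 mm diameter, 50 mm long) stands on a stalk 85 mm above the hinge.

How it is judged:
By the outcome, as a careful person would: the job done as asked, in the order asked, and still so for the second after the job is handed in, with the robot touching nothing.
It also fails if it takes over 51 s, if anything falls off the work surface, if the arm or the gripper's body presses on something with over 40 N, if the wrist force passes 120 N, or if a joint passes its speed limit or range.

ROBOT

A 7-joint arm with a two-finger parallel gripper is mounted at the origin on the work surface. World frame = base frame: x ahead of the robot, y to its left, z up, the work surface at z = 0. Lengths are in m, angles in rad, forces in N, time in s.
With the tool pointing down it reaches from about 0.4 to 0.875 m from the base axis. Payload 4.4 kg.
Tool frame: the origin (TCP) lies midway between the tips of the shut fingers; the grasp point (between the pads) lies 19 mm behind it; y points along the fingers, x is the direction in which the jaws open and shut, and the axes are right-handed (so a half turn about y gives the same grasp; the last joint's range is limited). The gripper opens to 85 mm and grips with 20 to 120 N. Pads are 22 mm wide; open, the fingers measure 114 mm over their backs; the gripper's body (76 mm by 85 mm) begins 54 mm behind the grasp point. The pads swing forward as they close: fully open they stand 13 mm farther back than shut.
Start: joints at [-1.376, 0.628, 0.038, 1.517, -0.027, 0.996, -0.02], TCP at [0.168, 0.628, 0.231] pointing down, gripper open.
Joint ranges: [-3.06, 3.06], [-0.37, 2.12], [-1.25, 1.32], [0.18, 2.47], [-1.1, 4.24], [0.23, 1.98], [-2.94, 2.94]. Speed limits (rad/s): [2.57, 2.57, 3.14, 3.14, 3.14, 3.14, 3.14].

INTERFACE

Orientations are given as a unit quaternion [x, y, z, w].
In Python, from station import ctrl gives the robot as it stands. The module is installed in compiled form; this text tells all that it offers.
- The arm moves only by the tool send_rows, never from a script. Its argument "moves" is a list of rows, each a list of 2 entries, a list of its own where there are three numbers: the shift along the tool's x, y, z in m, then the turn, a rotation vector about the tool's x, y, z in rad. In form: [[[dx, dy, dz], [ax, ay, az]], ...]. A call has 1 to 20 rows; each row shifts and turns the commanded pose from where the row before left it, along the tool's axes as they then stand; what a row does not reach is not made up. A row lasts 1/12 s, in which the tool goes at most 41.7 mm and 7.16 degrees, less where a joint would pass 70% of its speed; a pose out of reach is approached as far as the arm can. A call is refused whole if a number of a shift passes 0.0417 or a number of a turn 0.125, either way. A call with a gripper value outside its range is refused whole. "hand" is the closure in counts, from 0 (fully open) to 255 (shut), set as the call begins (left out, the last holds). The fingers move at their own pace and stop on an object; the grip force is fixed at half the most. Time passes only in rows, so rows that do not move let the fingers close. It gives the time, the measured TCP pose, the force and the opening at its end, in the units of the state.
- ctrl.sense(): the state, without advancing time (a new reading comes with each control period).
- ctrl.read_camera(name): name is "scene" or "top"; returns a dict with "image" (384x512x3 uint8, red, green, blue), "fx", "fy", "cx", "cy" (pixels), "k1" (the pictures are not rectified: a ray, as slopes to the right and down, at radius r is drawn at 1 + k1 r^2 times it, then the intrinsics apply), "R" (3x3) and "t" (3): a world point X has camera coordinates R X + t. Camera axes: x right, y down, z forward; pixel columns grow to the right and rows downward; lengths in m; the calibration is good to about 2 mm. A picture is of the moment at which its call begins. There is no depth.
- ctrl.close_job(): hands the job in, once; it reports no verdict.
The state is a dict: "time_s": time; "joint_pos": joint angles; "joint_vel": joint speeds; "tau": joint torques, N m; "ee_pos": TCP position; "ee_rot": TCP orientation; "force": force on the tool from outside, world axes, zero at the start; "ft_torque": the same for the moment, N m; "opening": finger opening in m.
Only numpy, scipy, OpenCV 4.12 (cv2) and the standard library are available. Lean on these libraries where they do the work, as an engineer would, in place of code of your own. Each camera call takes 0.05 s, during which the arm holds its last target. There are 200 camera calls.

## Working session

There is one attempt and no reset: what is moved stays moved. The work goes in short steps, Python scripts to look and compute and a tool call to move; the robot and the scene stay as the last step left them, time stands still between calls to the robot, and variables do not carry over. Pictures are saved under pics/ and viewed, about 8 in all and at most 12, crops included, and the job is handed in when it is done.

Besides the shell and the picture viewer there is one more tool, called after "Emit:" as name(argument=value, ...), one argument or row to a line, values as JSON. send_rows: Moves the arm, as the interface text tells. Its arguments: {"type":"object","properties":{"moves":{"type":"array","items":{"type":"array"}},"hand":{"type":"number"}},"required":["moves"]}

```bash
mkdir -p pics
cat > h.py <<'E'
import numpy as np, cv2
from station import ctrl
def snap(n,name):
    c=ctrl.read_camera(n); cv2.imwrite('pics/'+name+'.png',c['image'][:,:,::-1]); np.savez('pics/'+name,**c); return c
def ray(c,u,v):
    x,y=(u-c['cx'])/c['fx'],(v-c['cy'])/c['fy']; X,Y=x,y
    for _ in range(20):
        s=1+c['k1']*(X*X+Y*Y); X,Y=x/s,y/s
    R=np.array(c['R']); return -R.T@c['t'], R.T@np.array([X,Y,1])
def onz(c,u,v,z):
    o,d=ray(c,u,v); return o+d*(z-o[2])/d[2]
def proj(c,P):
    p=np.array(c['R'])@np.array(P)+c['t']; x,y=p[0]/p[2],p[1]/p[2]; s=1+c['k1']*(x*x+y*y)
    return c['fx']*x*s+c['cx'],c['fy']*y*s+c['cy']
E
python3 - <<'E'
from h import *
a=snap('scene','s0');b=snap('top','t0')
for c in(a,b): print(c['fx'],c['cx'],c['cy'],c['k1'],-np.array(c['R']).T@c['t'],np.round(c['R'],2).tolist())
cv2.imwrite('pics/both.png',cv2.resize(np.hstack([a['image'],b['image']])[:,:,::-1],(800,300)))
s=ctrl.sense();print(s['time_s'],s['ee_pos'],s['ee_rot'],s['force'],s['opening'])
E
```

```text
357.66865931257695 256.05492950343347 192.52470409995536 -0.04903911169650693 [1.06752303 0.43717807 0.96769942] [[-0.64, 0.77, -0.0], [0.62, 0.51, -0.59], [-0.46, -0.38, -0.8]]
445.80507136433977 253.774302841308 188.11128651721296 0.061160350212100624 [0.48934958 0.06580175 1.2282378 ] [[-0.01, -1.0, 0.0], [-1.0, 0.01, -0.1], [0.1, -0.0, -1.0]]
0.1 [0.16743112 0.62748942 0.23046623] [ 0.56114072  0.43027621 -0.43122284 -0.56038409] [0.06998279 0.65432701 1.80538601] 0.08530619854056576
```

View pics/s0.png

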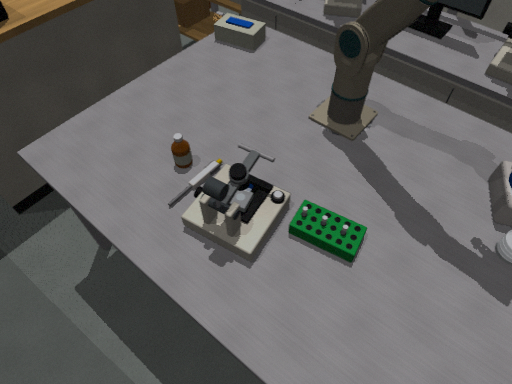

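View pics/t0.png

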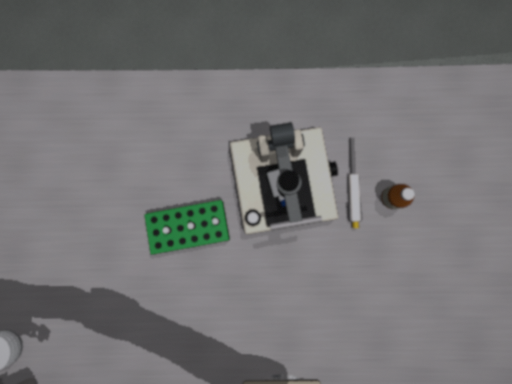

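The top view shows the viewer with the button at about (253,217), the bar near (295,218) and the hinge end towards row 135. The scene view shows the button at (278,196) and the bar from (238,145) to (274,160).

Run:
```python
from h import *
a=dict(np.load('pics/s0.npz'));b=dict(np.load('pics/t0.npz'))
A=cv2.resize(a['image'][130:260,170:300],(390,390),interpolation=cv2.INTER_CUBIC)
B=cv2.resize(b['image'][115:245,220:350],(390,390),interpolation=cv2.INTER_CUBIC)
cv2.imwrite('pics/crop.png',np.hstack([A,B])[:,:,::-1])
im=b['image'].astype(int); m=((im.min(2)>140)&(im[:,:,0]-im[:,:,2]>8)).astype(np.uint8)
m[:, :215]=0;m[:,342:]=0;m[:110]=0;m[245:]=0
m=cv2.morphologyEx(m,cv2.MORPH_OPEN,np.ones((3,3)))
pts=cv2.findNonZero(m); r=cv2.minAreaRect(pts); bx=cv2.boxPoints(r);print(r,bx.tolist())
P=[onz(b,*p,.06) for p in bx];print(np.round(P,4)); print([np.linalg.norm(P[i]-P[i-1]) for i in range(4)])
print('button',onz(b,253,217,.075))
```

```text
((283.6683349609375, 179.62840270996094), (92.20884704589844, 93.03146362304688), 79.95065307617188) [[229.8212127685547, 142.34814453125], [321.42535400390625, 126.114501953125], [337.51544189453125, 216.90866088867188], [245.91131591796875, 233.14230346679688]]
[[ 0.7261  0.1264  0.06  ]
 [ 0.7667 -0.1179  0.06  ]
 [ 0.5249 -0.1534  0.06  ]
 [ 0.4855  0.0862  0.06  ]]
[np.float64(0.2439190302592986), np.float64(0.24762625227806365), np.float64(0.24440168941480417), np.float64(0.2428004129651454)]
button [0.52676965 0.06720346 0.075     ]
```

View pics/crop.png

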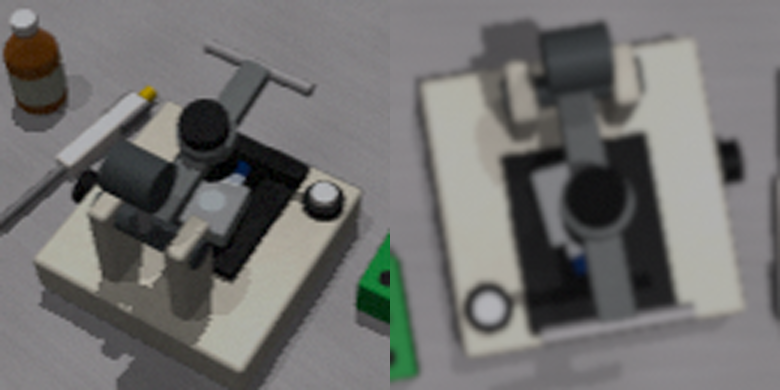

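```bash
cat >> h.py <<'E'
def tri(a,ua,b,ub):
    o1,d1=ray(a,*ua);o2,d2=ray(b,*ub);s=np.linalg.lstsq(np.c_[d1,-d2],o2-o1,rcond=None)[0]
    p,q=o1+s[0]*d1,o2+s[1]*d2;return (p+q)/2,np.linalg.norm(p-q)
E
python3 - <<'E'
from h import *
a=dict(np.load('pics/s0.npz'));b=dict(np.load('pics/t0.npz'))
print('button',tri(a,(278,194.5),b,(253,217.7)))
L=tri(a,(273.7,159.3),b,(270,226.5));R=tri(a,(239,145.7),b,(321,218));print('barL',L,'barR',R)
d=(L[0]-R[0]);print('len',np.linalg.norm(d),'yaw',np.degrees(np.arctan2(-d[0],d[1])))
mid=(L[0]+R[0])/2;print('mid',mid)
for y in(8.5,9,9.5,10):
  t=np.radians(y);c,s=np.cos(t),np.sin(t);M=np.array([[c,-s],[s,c]])
  base=np.array([.6259,-.0147])-M@[.01,0]
  print(y,base,'bar->',mid[:2]-M@[-.107,0],'btn->',tri(a,(278,194.5),b,(253,217.7))[0][:2]-M@[-.075,.097])
E
```

```text
button (array([0.52448394, 0.0680266 , 0.0738543 ]), np.float64(0.0019052285689504375))
barL (array([0.50040555, 0.02810871, 0.1874418 ]), np.float64(0.0007062206664387325)) barR (array([ 0.51866588, -0.09153118,  0.1801401 ]), np.float64(0.0016466371825931694))
len 0.12124544339966987 yaw 8.67793752926529
mid [ 0.50953571 -0.03171124  0.18379095]
8.5 [ 0.61600984 -0.01617809] bar-> [ 0.61536041 -0.01589563] btn-> [ 0.61299765 -0.01682223]
9 [ 0.61602312 -0.01626434] bar-> [ 0.61521836 -0.01497275] btn-> [ 0.61373471 -0.01604659]
9.5 [ 0.61603714 -0.01635048] bar-> [ 0.61506827 -0.01405114] btn-> [ 0.61446498 -0.01526453]
10 [ 0.61605192 -0.01643648] bar-> [ 0.61491014 -0.01313088] btn-> [ 0.6151884  -0.01447614]
```

```bash
cat >> h.py <<'E'
from scipy.spatial.transform import Rotation as Ro
YAW=np.radians(9);C=np.array([.615,-.0155,0])
def tgt(p,sgn,yaw=9):
    y=np.radians(yaw);p=np.radians(p)
    Y=np.array([np.cos(y)*np.cos(p),np.sin(y)*np.cos(p),-np.sin(p)]);X=sgn*np.array([-np.sin(y),np.cos(y),0])
    return Ro.from_matrix(np.c_[X,Y,np.cross(X,Y)])
def state():
    s=ctrl.sense();r=Ro.from_quat(s['ee_rot'])
    print('t',round(s['time_s'],2),'pos',np.round(s['ee_pos'],4),'y',np.round(r.as_matrix()[:,1],3),'x',np.round(r.as_matrix()[:,0],3),'F',np.round(s['force'],1),'op',round(s['opening'],3),'q',np.round(s['joint_pos'],2));return np.array(s['ee_pos']),r
def loc(r,d): return np.round(r.inv().apply(d),4)
E
python3 - <<'E'
from h import *
p,r=state();print(r.as_matrix().round(3))
for s in(1,-1):
  for P in (90,30): print(s,P,(r.inv()*tgt(P,s)).as_rotvec().round(3))
E
```

```text
t 0.1 pos [0.1674 0.6275 0.2305] y [-0.    -0.002 -1.   ] x [ 0.258  0.966 -0.002] F [0.1 0.7 1.8] op 0.085 q [-1.38  0.63  0.04  1.52 -0.03  1.   -0.02]
[[ 0.258 -0.    -0.966]
 [ 0.966 -0.002  0.258]
 [-0.002 -1.    -0.   ]]
1 90 [-0.    -0.418 -0.002]
1 30 [-1.032 -0.378 -0.22 ]
-1 90 [ 2.000e-03  2.724e+00 -0.000e+00]
-1 30 [ 0.295  2.395 -1.383]
```

Emit:
send_rows(
  hand=255,
  moves=[
    [[0,-0.022,0],[0,-0.0836,0]],
    [[0,-0.022,0],[0,-0.0836,0]],
    [[0,-0.022,0],[0,-0.0836,0]],
    [[0,-0.022,0],[0,-0.0836,0]],
    [[0,-0.022,0],[0,-0.0836,0]],
    [[-0.03,0,-0.015],[0,0,0]],
    [[-0.03,0,-0.015],[0,0,0]],
    [[-0.03,0,-0.015],[0,0,0]],
    [[-0.03,0,-0.015],[0,0,0]],
    [[-0.03,0,-0.015],[0,0,0]],
    [[-0.03,0,-0.015],[0,0,0]],
    [[-0.03,0,-0.015],[0,0,0]],
    [[-0.03,0,-0.015],[0,0,0]],
    [[-0.03,0,-0.015],[0,0,0]],
    [[-0.03,0,-0.015],[0,0,0]],
    [[-0.03,0,-0.015],[0,0,0]],
    [[-0.03,0,-0.015],[0,0,0]],
  ],
)

```text
time_s: 1.52
ee_pos: [0.4022, 0.299, 0.3411]
ee_rot: [-0.459, -0.538, 0.538, 0.459]
force: [0.7, 0.9, -0.0]
opening: -0.0001
```

Emit:
send_rows(
  moves=[
    [[-0.029,0,0.0045],[0,0,0]],
    [[-0.029,0,0.0045],[0,0,0]],
    [[-0.029,0,0.0045],[0,0,0]],
    [[-0.029,0,0.0045],[0,0,0]],
    [[-0.029,0,0.0045],[0,0,0]],
    [[-0.029,0,0.0045],[0,0,0]],
    [[-0.029,0,0.0045],[0,0,0]],
    [[-0.029,0,0.0045],[0,0,0]],
    [[-0.029,0,0.0045],[0,0,0]],
    [[-0.029,0,0.0045],[0,0,0]],
    [[-0.029,0,0.0045],[0,0,0]],
    [[-0.029,0,0.0045],[0,0,0]],
    [[0,0,0],[0,0,0]],
  ],
)

```text
time_s: 2.6
ee_pos: [0.4021, -0.0573, 0.3414]
ee_rot: [-0.462, -0.535, 0.537, 0.461]
force: [0.2, 0.4, -0.2]
opening: 0.0
```

```bash
python3 -c "
from h import *
p,r=state();print((r.inv()*tgt(30,1)).as_rotvec().round(3),(r.inv()*tgt(40,1)).as_rotvec().round(3))"
```

```text
t 2.6 pos [ 0.4021 -0.0573  0.3414] y [ 0.    -0.003 -1.   ] x [-0.148  0.989 -0.003] F [ 0.2  0.4 -0.2] op 0.0 q [-0.16  0.14  0.27  1.98 -0.04  1.02  1.84]
[-1.048 -0.006 -0.007] [-0.873 -0.007 -0.006]
```

Emit:
send_rows(
  moves=[
    [[0,0,0],[-0.12,0,0]],
    [[0,0,0],[-0.12,0,0]],
    [[0,0,0],[-0.12,0,0]],
    [[0,0,0],[-0.12,0,0]],
    [[0,0,0],[-0.12,0,0]],
    [[0,0,0],[-0.12,0,0]],
    [[0,0,0],[-0.12,0,0]],
    [[0,0,0],[-0.12,0,0]],
    [[0,0,0],[0,0,0]],
  ],
)

```text
time_s: 3.35
ee_pos: [0.4214, -0.0395, 0.3741]
ee_rot: [0.588, 0.703, -0.298, -0.266]
force: [0.3, 0.9, -0.4]
opening: -0.0004
```

```bash
python3 -c "
from h import *
p,r=state()
bar=np.array([.510,-.032,.185]);M=r.as_matrix();y=M[:,1];n=-M[:,2];print('n',n)
pre=bar-.030*n+.025*y;back=pre-.09*y
print(pre,back,'to back',loc(r,back-p),'to pre',loc(r,pre-back))"
```

```text
t 3.35 pos [ 0.4214 -0.0395  0.3741] y [ 0.668  0.131 -0.732] x [-0.167  0.986  0.024] F [ 0.3  0.9 -0.4] op -0.0 q [-0.24 -0.17  0.44  2.46 -0.98  0.24  2.84]
n [0.72494644 0.10616139 0.68057506]
[ 0.50496021 -0.0319193   0.14627541] [ 0.44480923 -0.04367526  0.21218183] to back [-0.0119  0.1337  0.0936] to pre [-0.    0.09 -0.  ]
```

Emit:
send_rows(
  moves=[
    [[-0.0015,0.017,0.012],[0,0,0]],
    [[-0.0015,0.017,0.012],[0,0,0]],
    [[-0.0015,0.017,0.012],[0,0,0]],
    [[-0.0015,0.017,0.012],[0,0,0]],
    [[-0.0015,0.017,0.012],[0,0,0]],
    [[-0.0015,0.017,0.012],[0,0,0]],
    [[-0.0015,0.017,0.012],[0,0,0]],
    [[-0.0015,0.017,0.012],[0,0,0]],
    [[0,0,0],[0,0,0]],
  ],
)

```text
time_s: 4.1
ee_pos: [0.4349, -0.033, 0.3185]
ee_rot: [0.571, 0.684, -0.331, -0.31]
force: [-0.1, 1.1, -0.1]
opening: 0.0002
```

```bash
cat > st.py <<'E'
from h import *
p,r=state()
bar=np.array([.510,-.032,.185]);M=r.as_matrix();y=M[:,1];n=-M[:,2];print('n',n.round(3))
d=bar-p;print('bar in tool',loc(r,d))
E
python3 st.py
```

```text
t 4.1 pos [ 0.4349 -0.033   0.3185] y [ 0.577  0.128 -0.807] x [-0.156  0.987  0.046] F [-0.1  1.1 -0.1] op 0.0 q [-0.9  -0.04  1.09  2.47 -1.09  0.23  2.94]
n [0.802 0.099 0.589]
bar in tool [-0.0168  0.1511  0.0184]
```

```bash
cat > kin.py <<'E'
import numpy as np
from scipy.spatial.transform import Rotation as Ro
from scipy.optimize import least_squares
def fk(q,L,off=0):
    h,a,b,c=L
    R=Ro.from_euler('z',-q[0]);p=np.array([0,0,h])
    R=R*Ro.from_euler('y',q[1])*Ro.from_euler('z',-q[2]);p=p+R.apply([0,0,a])
    R=R*Ro.from_euler('y',q[3])*Ro.from_euler('z',-q[4]);p=p+R.apply([0,0,b])
    R=R*Ro.from_euler('y',q[5])*Ro.from_euler('z',-q[6]);p=p+R.apply([0,0,c])
    return p,R
D=[([-1.376,.628,.038,1.517,-.027,.996,-.02],[.1674,.6275,.2305],[0,-.002,-1]),
([-.16,.14,.27,1.98,-.04,1.02,1.84],[.4021,-.0573,.3414],[0,-.003,-1]),
([-.24,-.17,.44,2.46,-.98,.24,2.84],[.4214,-.0395,.3741],[.668,.131,-.732]),
([-.9,-.04,1.09,2.47,-1.09,.23,2.94],[.4349,-.033,.3185],[.577,.128,-.807])]
def fit():
    f=lambda L:np.concatenate([fk(q,L)[0]-p for q,p,_ in D])
    return least_squares(f,[.28,.42,.35,.3])
if __name__=='__main__':
    s=fit();print(s.x,s.fun.reshape(-1,3).round(3))
    for q,p,y in D:
        R=fk(q,s.x)[1].as_matrix();print(R[:,2].round(3),y,R[:,0].round(3))
E
python3 kin.py
```

```text
[0.34503168 0.54185983 0.39454135 0.33294414] [[-0.027  0.007  0.006]
 [ 0.01   0.024  0.003]
 [ 0.003  0.021 -0.003]
 [-0.009  0.021 -0.006]]
[-0.     0.001 -1.   ] [0, -0.002, -1] [-0.257 -0.966 -0.001]
[ 0.007 -0.004 -1.   ] [0, -0.003, -1] [ 0.141 -0.99   0.005]
[ 0.668  0.124 -0.733] [0.668, 0.131, -0.732] [ 0.162 -0.987 -0.02 ]
[ 0.572  0.125 -0.81 ] [0.577, 0.128, -0.807] [ 0.163 -0.986 -0.038]
```

```bash
cat > k2.py <<'E'
import kin; from kin import *
def fk(q,L):
    h,a,b,c,d,e=L
    R=Ro.from_euler('z',-q[0]);p=np.array([0,0,h])
    R=R*Ro.from_euler('y',q[1]);p=p+R.apply([0,d,0]);R=R*Ro.from_euler('z',-q[2]);p=p+R.apply([0,e,a])
    R=R*Ro.from_euler('y',q[3])*Ro.from_euler('z',-q[4]);p=p+R.apply([0,0,b])
    R=R*Ro.from_euler('y',q[5])*Ro.from_euler('z',-q[6]);p=p+R.apply([0,0,c])
    return p,R.as_matrix()
L=least_squares(lambda L:np.concatenate([fk(q,L)[0]-p for q,p,_ in D]),[.28,.42,.35,.3,0,0]);res=L.fun;L=L.x
lo=np.array([-3.06,-.37,-1.25,.18,-1.1,.23,-2.94]);hi=np.array([3.06,2.12,1.32,2.47,4.24,1.98,2.94])
def ik(p,y,roll=None,q0=None,w=0):
    # roll: desired jaw (tool x) dir or None
    def f(q):
        P,R=fk(q,L);e=[(P-p)*10,(R[:,2]-y)*3]
        if roll is not None:e.append((R[:,0]-roll)*1)
        return np.concatenate(e)
    return least_squares(f,np.clip(q0,lo+.01,hi-.01),bounds=(lo,hi))
if __name__=='__main__':
    print(L.round(4),abs(res).max())
    rng=np.random.default_rng(0)
    th=np.radians(9);ex=np.array([np.cos(th),np.sin(th),0]);ez=np.array([0,0,1]);H=np.array([.615,-.0155,.15])+.09*ex
    for ang in (0,.3,.65,.8):
      bar=H+.2*(-np.cos(ang+.175)*ex+np.sin(ang+.175)*ez)
      for pit in (20,30,40,50):
        pr=np.radians(pit)
        for az in (-40,0,40):
          t2=th+np.radians(az);hx=np.array([np.cos(t2),np.sin(t2),0])
          y=hx*np.cos(pr)-ez*np.sin(pr);n=hx*np.sin(pr)+ez*np.cos(pr)
          tcp=bar-.02*n+.02*y
          S=[ik(tcp,y,None,lo+rng.random(7)*(hi-lo)) for _ in range(12)]
          ok=[s for s in S if s.cost<1e-5]
          # margin
          if ok:
            m=max(ok,key=lambda s:np.minimum(s.x-lo,hi-s.x)[:6].min())
            print(ang,pit,az,len(ok),m.x.round(2),np.minimum(m.x-lo,hi-m.x)[:6].min().round(2))
          else: print(ang,pit,az,'none')
E
timeout 500 python3 k2.py
```

```text
[ 0.3321  0.5637  0.3781  0.3531 -0.013  -0.0144] 0.0023858103531606972
0 20 -40 none
0 20 0 none
0 20 40 none
0 30 -40 none
0 30 0 none
0 30 40 none
0 40 -40 none
0 40 0 none
0 40 40 none
0 50 -40 none
0 50 0 none
0 50 40 1 [ 1.18  0.94 -1.21  2.27  1.24  0.23 -1.94] 0.0
0.3 20 -40 none
0.3 20 0 none
0.3 20 40 none
0.3 30 -40 none
0.3 30 0 none
0.3 30 40 none
0.3 40 -40 none
0.3 40 0 none
0.3 40 40 none
0.3 50 -40 9 [ 0.12  0.49 -0.64  2.41  1.75  0.85 -2.94] 0.06
0.3 50 0 none
0.3 50 40 8 [ 0.9   0.58 -0.69  2.2  -0.98  0.35  2.48] 0.12
0.65 20 -40 none
0.65 20 0 none
0.65 20 40 none
0.65 30 -40 11 [ 0.19  0.73 -1.03  2.45  1.85  1.55  2.77] 0.02
0.65 30 0 none
0.65 30 40 5 [ 1.22  0.88 -1.15  2.17 -1.05  0.23 -1.36] 0.0
0.65 40 -40 10 [ 0.32  0.61 -1.08  2.35  1.73  1.27 -2.81] 0.12
0.65 40 0 8 [ 0.93  0.62 -1.21  2.46  2.46  0.66 -2.92] 0.01
0.65 40 40 9 [ 1.09  0.68 -0.96  2.12 -0.87  0.34 -2.26] 0.11
0.65 50 -40 8 [ 0.32  0.46 -0.88  2.24  1.53  0.91 -2.87] 0.23
0.65 50 0 8 [-0.17  0.31  0.33  2.35  4.11  0.33 -2.93] 0.1
0.65 50 40 9 [ 0.88  0.52 -0.73  2.06 -0.7   0.46  2.93] 0.23
0.8 20 -40 10 [ 0.13  0.84 -1.01  2.44  1.95  1.81 -2.77] 0.03
0.8 20 0 none
0.8 20 40 none
0.8 30 -40 11 [-0.05  0.54 -0.58  2.38  1.9   1.19  2.94] 0.09
0.8 30 0 none
0.8 30 40 3 [ 1.18  0.84 -1.13  2.11 -0.98  0.27 -2.09] 0.04
0.8 40 -40 9 [ 0.14  0.47 -0.73  2.28  1.72  1.01 -2.72] 0.19
0.8 40 0 6 [ 0.86  0.52 -1.08  2.39  2.53  0.52 -2.81] 0.08
0.8 40 40 5 [ 0.98  0.61 -0.83  2.06 -0.95  0.45 -2.91] 0.15
0.8 50 -40 11 [ 0.23  0.41 -0.73  2.16  1.44  0.82  2.94] 0.31
0.8 50 0 5 [ 0.85  0.46 -1.08  2.25  1.8   0.32  2.57] 0.09
0.8 50 40 7 [ 0.9   0.54 -0.81  1.98 -0.52  0.47  2.86] 0.24
```

```bash
cat > sv.py <<'E'
from k2 import *
rng=np.random.default_rng(1)
th=np.radians(9);ex=np.array([np.cos(th),np.sin(th),0]);ey=np.array([-ex[1],ex[0],0]);ez=np.array([0,0,1]);H=np.array([.615,-.0155,.15])+.09*ex
def tcp(ang,pit,az,s=0,ext=.02,gap=.02):
  bar=H+.2*(-np.cos(ang+.175)*ex+np.sin(ang+.175)*ez)+s*ey
  pr=np.radians(pit);t2=th+np.radians(az);hx=np.array([np.cos(t2),np.sin(t2),0])
  y=hx*np.cos(pr)-ez*np.sin(pr);n=hx*np.sin(pr)+ez*np.cos(pr)
  return bar-gap*n+ext*y,y
mg=lambda x:np.minimum(x-lo,hi-x)[:6].min()
if __name__=='__main__':
  q0=np.array([-.16,.14,.27,1.98,-.04,1.02,.5])
  for pit in (35,45,55,62):
   for az in (-90,-70,-50,-25,0,25,50,70,90):
    s=-.035*np.sign(az);out=[]
    for ang in(0,.7):
      p,y=tcp(ang,pit,az,s)
      S=[ik(p,y,None,np.r_[(q0+rng.normal(0,.4,7))[:6],0]) for _ in range(6)]
      ok=[v.x for v in S if v.cost<1e-5]
      out.append((max(map(mg,ok)).round(2),max(ok,key=mg).round(2).tolist()) if ok else None)
    if all(out): print(pit,az,out)
E
timeout 550 python3 sv.py
```

```text
35 -90 [(np.float64(0.49), [-0.58, 0.82, -0.03, 1.98, 0.96, 1.15, -2.26]), (np.float64(0.71), [-0.71, 0.7, 0.26, 1.76, 0.78, 1.22, -0.88])]
35 -70 [(np.float64(0.25), [-0.24, 0.86, -0.64, 2.22, 1.39, 1.45, -2.13]), (np.float64(0.46), [-0.56, 0.59, -0.06, 2.01, 1.17, 1.13, 2.28])]
35 50 [(np.float64(0.21), [1.16, 0.95, -0.83, 2.12, -0.81, 0.44, -2.94]), (np.float64(0.27), [1.14, 0.81, -0.98, 1.94, -0.57, 0.59, 1.97])]
35 70 [(np.float64(0.52), [0.96, 0.93, -0.59, 1.86, -0.58, 0.88, -2.27]), (np.float64(0.48), [0.86, 0.78, -0.58, 1.67, -0.62, 1.09, 1.09])]
35 90 [(np.float64(0.66), [0.77, 0.96, -0.45, 1.62, -0.44, 1.22, 2.5]), (np.float64(0.57), [0.74, 0.89, -0.56, 1.4, -0.43, 1.41, 2.54])]
45 -90 [(np.float64(0.47), [-0.39, 0.74, -0.23, 2.0, 0.98, 1.12, 2.06]), (np.float64(0.73), [-0.53, 0.62, 0.05, 1.74, 0.76, 1.21, -0.07])]
45 -70 [(np.float64(0.25), [-0.23, 0.72, -0.53, 2.22, 1.34, 1.17, -2.11]), (np.float64(0.5), [-0.43, 0.51, -0.14, 1.97, 1.05, 1.05, 1.19])]
45 -50 [(np.float64(0.03), [-0.31, 0.66, -0.37, 2.44, 1.73, 0.99, 2.94]), (np.float64(0.3), [-0.14, 0.45, -0.5, 2.17, 1.4, 
[... 1666 characters left out ...]
0.74, 2.84])]
62 -25 [(np.float64(0.04), [0.2, 0.52, -0.61, 2.43, 1.87, 0.57, 2.93]), (np.float64(0.15), [-0.14, 0.29, -0.1, 2.13, 0.75, 0.38, -2.92])]
62 0 [(np.float64(0.05), [0.65, 0.57, -0.8, 2.42, 2.15, 0.37, -2.2]), (np.float64(0.1), [-0.44, 0.34, 0.66, 2.15, -1.0, 0.41, -2.24])]
62 50 [(np.float64(0.31), [0.55, 0.58, -0.2, 2.1, -0.79, 0.54, -2.9]), (np.float64(0.53), [0.65, 0.49, -0.45, 1.82, -0.38, 0.76, 0.56])]
62 70 [(np.float64(0.51), [0.5, 0.63, -0.14, 1.94, -0.59, 0.77, -2.94]), (np.float64(0.7), [0.68, 0.59, -0.55, 1.66, -0.23, 0.98, 0.31])]
62 90 [(np.float64(0.69), [0.58, 0.71, -0.33, 1.78, -0.28, 0.92, -2.86]), (np.float64(0.75), [0.5, 0.64, -0.32, 1.5, -0.28, 1.23, -0.01])]
```

```bash
cat > sim.py <<'E'
from sv import *
def step(p,Rm,q):
    def f(x):
        P,R=fk(x,L);return np.concatenate([(P-p)*100,((R-Rm)*30).ravel(),(x-q)*.3])
    s=least_squares(f,np.clip(q,lo+1e-3,hi-1e-3),bounds=(lo,hi));P,R=fk(s.x,L);return s.x,np.linalg.norm(P-p),abs(R-Rm).max()
def ori(pit,head,sgn):
    h=np.radians(head);p=np.radians(pit);Y=np.array([np.cos(h)*np.cos(p),np.sin(h)*np.cos(p),-np.sin(p)])
    X=-sgn*np.array([-np.sin(h),np.cos(h),0]);return np.c_[np.cross(Y,Y*0+X)*0+X,np.cross(Y,X),Y]
def path(pit,az,sgn,W,s=-.03,verb=False):
    q=np.array(D[1][0]);head=9+az;worst=1;bad=0
    P0=np.array(D[1][1]);p0=P0;R0=fk(q,L)[1];seq=[]
    from scipy.spatial.transform import Slerp
    def go(p1,R1,n,tag):
        nonlocal q,p0,R0,worst,bad
        d=(Ro.from_matrix(R0).inv()*Ro.from_matrix(R1)).as_rotvec()
        for k in range(1,n+1):
            q,e,er=step(p0+(p1-p0)*k/n,(Ro.from_matrix(R0)*Ro.from_rotvec(d*k/n)).as_matrix(),q)
            bad=max(bad,e,er)
        if verb:print(tag,q.round(2),round(bad,4))
        worst=min(worst,np.minimum(q-lo,hi-q).min());p0,R0=p1,R1
    go(W,R0,5,'W');go(W,ori(89.9,head,sgn),8,'yaw');go(W,ori(pit,head,sgn),6,'tilt')
    pre,y=tcp(0,pit,az,s,.025,.03)
    go(pre-.1*y,R0,6,'back');go(pre,R0,4,'pre')
    for a in(.1,.3,.5,.75):go(tcp(a,pit,az,s,.025,.018)[0],R0,3,a)
    return worst,bad
if __name__=='__main__':
  for az in(40,50,-50):
   for pit in(38,45):
    for sgn in(1,-1):
     W=np.array([.42,-.15*np.sign(az),.35]);print(az,pit,sgn,path(pit,az,sgn,W))
  print(path(38,50,-1,np.array([.42,-.15,.35]),verb=True))
E
timeout 500 python3 sim.py
```

```text
40 38 1 (np.float64(2.7755575615628914e-17), np.float64(0.1305731246526538))
40 38 -1 (np.float64(2.7755575615628914e-17), np.float64(0.017503173651829074))
40 45 1 (np.float64(2.7755575615628914e-17), np.float64(0.07717070004444027))
40 45 -1 (np.float64(2.7755575615628914e-17), np.float64(0.00866062058718614))
50 38 1 (np.float64(2.220446049250313e-16), np.float64(0.15380661107560017))
50 38 -1 (np.float64(2.220446049250313e-16), np.float64(6.881830580363069e-05))
50 45 1 (np.float64(2.220446049250313e-16), np.float64(0.10068125705689601))
50 45 -1 (np.float64(2.220446049250313e-16), np.float64(7.77331400038106e-05))
-50 38 1 (np.float64(2.220446049250313e-16), np.float64(0.03251008336787853))
-50 38 -1 (np.float64(2.220446049250313e-16), np.float64(0.03937427021753422))
-50 45 1 (np.float64(2.220446049250313e-16), np.float64(0.012390995781518366))
-50 45 -1 (np.float64(2.220446049250313e-16), np.float64(0.03937427021753422))
W [ 0.01  0.2   0.34  1.88 -0.07  1.06  2.09] 0.0
yaw [-0.33  0.25  0.78  1.88 -0.2   1.08 -0.  ] 0.0
tilt [ 0.48  0.47  0.6   2.02 -0.98  1.51  1.04] 0.0
back [ 0.74  0.67  0.06  2.08 -1.1   1.08  1.15] 0.0001
pre [ 0.98  0.84 -0.55  2.14 -1.1   0.58  1.08] 0.0001
0.1 [ 0.95  0.78 -0.54  2.12 -1.08  0.62  1.  ] 0.0001
0.3 [ 0.92  0.71 -0.52  2.08 -1.04  0.69  0.89] 0.0001
0.5 [ 0.88  0.65 -0.5   2.02 -1.    0.75  0.77] 0.0001
0.75 [ 0.82  0.62 -0.48  1.92 -0.96  0.8   0.64] 0.0001
(np.float64(2.220446049250313e-16), np.float64(6.881830580363069e-05))
```

Emit:
send_rows(
  moves=[
    [[0.001,-0.012,-0.004],[0.12,0,0]],
    [[0,-0.012,0],[0.12,0,0]],
    [[0,-0.012,0],[0.12,0,0]],
    [[0,-0.01,0],[0.12,0,0]],
    [[0,0,0],[0.12,0,0]],
    [[0,0,0],[0,0,0]],
  ],
)

```text
time_s: 4.6
ee_pos: [0.4351, -0.0178, 0.3429]
ee_rot: [0.493, 0.64, -0.432, -0.4]
force: [1.8, -0.4, 1.4]
opening: -0.0001
```

```bash
cat > rel.py <<'E'
from h import *
p,r=state()
def o(pit,head,sgn): return tgt(pit,sgn,head)
if __name__=='__main__':
  print('same',(r.inv()*o(90,9,1)).as_rotvec().round(3),'yaw',(r.inv()*o(90,59,-1)).as_rotvec().round(3))
  print('W',loc(r,np.array([.42,-.15,.36])-p))
E
python3 rel.py
```

```text
t 4.6 pos [ 0.4351 -0.0178  0.3429] y [ 0.286  0.139 -0.948] x [-0.192  0.978  0.086] F [ 1.8 -0.4  1.4] op -0.0 q [-0.65  0.06  0.81  2.15 -0.34  0.72  2.14]
same [0.31  0.024 0.091] yaw [0.061 2.268 0.401]
W [-0.1248 -0.039   0.0298]
```

Emit:
send_rows(
  moves=[
    [[0,0,0],[0.103,0.008,0.03]],
    [[0,0,0],[0.103,0.008,0.03]],
    [[0,0,0],[0.103,0.008,0.03]],
    [[-0.0256,-0.0035,0.007],[0,0,0]],
    [[-0.0256,-0.0035,0.007],[0,0,0]],
    [[-0.0256,-0.0035,0.007],[0,0,0]],
    [[-0.0256,-0.0035,0.007],[0,0,0]],
    [[-0.0256,-0.0035,0.007],[0,0,0]],
  ],
)

```text
time_s: 5.27
ee_pos: [0.4149, -0.151, 0.3567]
ee_rot: [0.459, 0.539, -0.535, -0.461]
force: [1.1, -0.2, 0.8]
opening: -0.0
```

Emit:
send_rows(
  moves=[
    [[0,0,0],[0,0.12,0]],
    [[0,0,0],[0,0.12,0]],
    [[0,0,0],[0,0.12,0]],
    [[0,0,0],[0,0.12,0]],
    [[0,0,0],[0,0.12,0]],
    [[0,0,0],[0,0.12,0]],
    [[0,0,0],[0,0.12,0]],
    [[0,0,0],[0,0.12,0]],
    [[0,0,0],[0,0.12,0]],
    [[0,0,0],[0,0.12,0]],
    [[0,0,0],[0,0.12,0]],
    [[0,0,0],[0,0.12,0]],
    [[0,0,0],[0,0.12,0]],
    [[0,0,0],[0,0.12,0]],
    [[0,0,0],[0,0.12,0]],
    [[0,0,0],[0,0.12,0]],
    [[0,0,0],[0,0.12,0]],
    [[0,0,0],[0,0.12,0]],
    [[0,0,0],[0,0.1,0]],
    [[0,0,0],[0,0,0]],
  ],
)

```text
time_s: 6.93
ee_pos: [0.415, -0.1499, 0.3563]
ee_rot: [-0.679, 0.189, -0.187, 0.684]
force: [-0.2, -0.2, 1.1]
opening: -0.0
```

```bash
cat > rel2.py <<'E'
from rel import *
from sv import tcp
g=o(40,59,-1);pre,y=tcp(0,40,50,-.03,.025,.03);back=pre-.1*y
print('rot',(r.inv()*g).as_rotvec().round(3),'back',back.round(3),'pre',pre.round(3))
print('toback',loc(r,back-p),'topre',loc(r,pre-p))
M=r.as_matrix();print('bar contact in tool',loc(r,tcp(0,40,50,-.03,0,0)[0]-p))
E
python3 rel2.py
```

```text
t 6.93 pos [ 0.415  -0.1499  0.3563] y [-0.     0.008 -1.   ] x [ 0.858 -0.513 -0.004] F [-0.2 -0.2  1.1] op -0.0 q [-0.62  0.41  1.3   1.89 -0.44  1.18  0.3 ]
rot [ 0.866  0.    -0.005] back [ 0.475 -0.128  0.21 ] pre [ 0.514 -0.062  0.146]
toback [0.0403 0.1465 0.0486] topre [0.0407 0.2113 0.1248]
bar contact in tool [0.0406 0.1722 0.1252]
```

Emit:
send_rows(
  moves=[
    [[0,0,0],[0.1237,0,0]],
    [[0,0,0],[0.1237,0,0]],
    [[0,0,0],[0.1237,0,0]],
    [[0,0,0],[0.1237,0,0]],
    [[0,0,0],[0.1237,0,0]],
    [[0,0,0],[0.1237,0,0]],
    [[0,0,0],[0.1237,0,0]],
    [[0,0,0],[0,0,0]],
  ],
)

```text
time_s: 7.6
ee_pos: [0.4132, -0.1539, 0.3543]
ee_rot: [-0.328, 0.096, -0.252, 0.906]
force: [-0.8, -1.0, -0.2]
opening: 0.0001
```

```bash
python3 rel2.py
```

```text
t 7.6 pos [ 0.4132 -0.1539  0.3543] y [ 0.394  0.658 -0.641] x [ 0.855 -0.519 -0.008] F [-0.8 -1.  -0.2] op 0.0 q [ 0.3   0.51  0.87  2.01 -1.    1.61  1.09]
rot [-0.002 -0.009 -0.001] back [ 0.475 -0.128  0.21 ] pre [ 0.514 -0.062  0.146]
toback [ 0.04    0.134  -0.0756] topre [ 0.0401  0.234  -0.0758]
bar contact in tool [ 0.0398  0.209  -0.0457]
```

Emit:
send_rows(
  moves=[
    [[0.005,0.0168,-0.0095],[0,0,0]],
    [[0.005,0.0168,-0.0095],[0,0,0]],
    [[0.005,0.0168,-0.0095],[0,0,0]],
    [[0.005,0.0168,-0.0095],[0,0,0]],
    [[0.005,0.0168,-0.0095],[0,0,0]],
    [[0.005,0.0168,-0.0095],[0,0,0]],
    [[0.005,0.0168,-0.0095],[0,0,0]],
    [[0.005,0.0168,-0.0095],[0,0,0]],
    [[0,0,0],[0,0,0]],
  ],
)

```text
time_s: 8.35
ee_pos: [0.4782, -0.1201, 0.212]
ee_rot: [-0.329, 0.091, -0.245, 0.907]
force: [-0.7, 0.1, -0.1]
opening: -0.0003
```

```bash
python3 rel2.py; python3 -c "
from h import *
a=snap('scene','s1');b=snap('top','t1')
A=cv2.resize(a['image'][90:240,150:300],(390,390),interpolation=cv2.INTER_CUBIC)
B=cv2.resize(b['image'][135:265,220:350],(390,390),interpolation=cv2.INTER_CUBIC)
cv2.imwrite('pics/c1.png',np.hstack([A,B])[:,:,::-1])"
```

```text
t 8.35 pos [ 0.4782 -0.1201  0.212 ] y [ 0.385  0.663 -0.642] x [ 0.863 -0.505 -0.003] F [-0.7  0.1 -0.1] op -0.0 q [ 0.68  0.64  0.08  2.08 -1.09  1.07  1.11]
rot [-0.002  0.005 -0.011] back [ 0.475 -0.128  0.21 ] pre [ 0.514 -0.062  0.146]
toback [ 0.0007 -0.0051 -0.0069] topre [ 0.0018  0.0949 -0.007 ]
bar contact in tool [0.0017 0.0699 0.023 ]
```

View pics/c1.png

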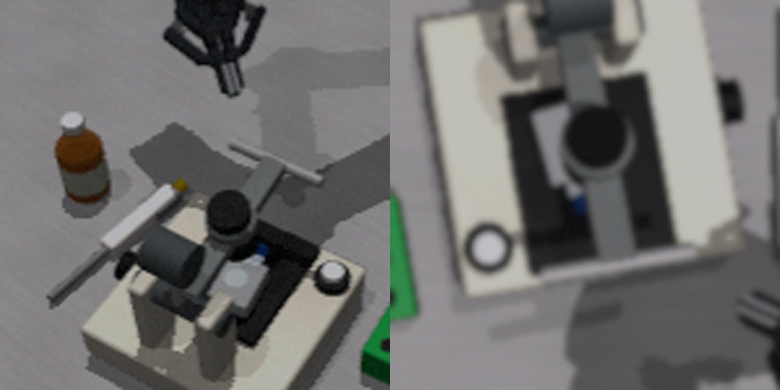

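The picture shows the shut fingertips at crop-right (745,310), to the right and on the near side of the bar, with the arm still lowered and the bystanders undisturbed.

Emit:
send_rows(
  moves=[
    [[0.0003,0.0158,-0.0012],[0,0,0]],
    [[0.0003,0.0158,-0.0012],[0,0,0]],
    [[0.0003,0.0158,-0.0012],[0,0,0]],
    [[0.0003,0.0158,-0.0012],[0,0,0]],
    [[0.0003,0.0158,-0.0012],[0,0,0]],
    [[0.0003,0.0158,-0.0012],[0,0,0]],
    [[0,0,0],[0,0,0]],
  ],
)

```text
time_s: 9.03
ee_pos: [0.5133, -0.0638, 0.1454]
ee_rot: [-0.33, 0.092, -0.246, 0.907]
force: [-0.2, 0.9, -0.0]
opening: -0.0002
```

```bash
python3 rel2.py; python3 -c "
from h import *
a=snap('scene','s2');b=snap('top','t2')
A=cv2.resize(a['image'][90:240,150:300],(390,390),interpolation=cv2.INTER_CUBIC)
B=cv2.resize(b['image'][135:265,220:350],(390,390),interpolation=cv2.INTER_CUBIC)
cv2.imwrite('pics/c2.png',np.hstack([A,B])[:,:,::-1])"
```

```text
t 9.03 pos [ 0.5133 -0.0638  0.1454] y [ 0.386  0.661 -0.643] x [ 0.862 -0.507 -0.005] F [-0.2  0.9 -0. ] op -0.0 q [ 0.92  0.8  -0.47  2.12 -1.09  0.62  1.05]
rot [ 0.001  0.003 -0.01 ] back [ 0.475 -0.128  0.21 ] pre [ 0.514 -0.062  0.146]
toback [-0.0013 -0.0988  0.0015] topre [-0.0003  0.0012  0.0015]
bar contact in tool [-0.0005 -0.0238  0.0315]
```

View pics/c2.png

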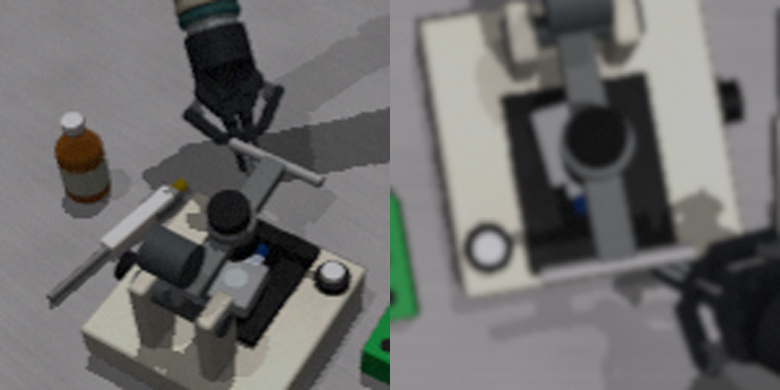

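The fingertips are now just under the near side of the bar, right of the boom (crop-right (650,268)), with no contact force. Next I'll work out the arc.

Run:
```python
from rel import *
from sv import tcp
T=[tcp(a,40,50,-.03,.025,.02)[0] for a in np.arange(0,.96,.1)]
for i in range(9): print(round(.1*i,1),loc(r,(T[i+1]-T[i])/5), (T[i+1]-T[0]).round(3))
```

```text
t 9.13 pos [ 0.5134 -0.0656  0.1462] y [ 0.387  0.66  -0.644] x [ 0.861 -0.509 -0.003] F [ 0.  -0.2  0.6] op -0.0 q [ 0.91  0.8  -0.46  2.12 -1.09  0.62  1.06]
0.0 [ 0.0007 -0.0021  0.0033] [0.004 0.001 0.019]
0.1 [ 0.001  -0.0018  0.0034] [0.011 0.002 0.038]
0.2 [ 0.0013 -0.0015  0.0035] [0.019 0.003 0.057]
0.3 [ 0.0015 -0.0013  0.0035] [0.029 0.005 0.074]
0.4 [ 0.0018 -0.001   0.0034] [0.04  0.006 0.09 ]
0.5 [ 0.002  -0.0006  0.0034] [0.053 0.008 0.105]
0.6 [ 0.0023 -0.0003  0.0033] [0.068 0.011 0.119]
0.7 [0.0025 0.     0.0032] [0.084 0.013 0.131]
0.8 [0.0026 0.0003 0.003 ] [0.101 0.016 0.141]
```

Emit:
send_rows(
  moves=[
    [[0.0007,-0.0015,0.0033],[0,0,0]],
    [[0.0007,-0.0015,0.0033],[0,0,0]],
    [[0.0007,-0.0015,0.0033],[0,0,0]],
    [[0.0007,-0.0018,0.0033],[0,0,0]],
    [[0.0007,-0.0018,0.0033],[0,0,0]],
    [[0.001,-0.0018,0.0034],[0,0,0]],
    [[0.001,-0.0018,0.0034],[0,0,0]],
    [[0.001,-0.0018,0.0034],[0,0,0]],
    [[0.001,-0.0018,0.0034],[0,0,0]],
    [[0.001,-0.0018,0.0034],[0,0,0]],
  ],
)

```text
time_s: 9.97
ee_pos: [0.5234, -0.064, 0.1828]
ee_rot: [-0.331, 0.092, -0.248, 0.906]
force: [-10.8, -6.1, 2.4]
opening: 0.0002
```

```bash
cat > look.py <<'E'
import sys
from h import *
state();n=sys.argv[1]
a=snap('scene','s'+n);b=snap('top','t'+n)
A=cv2.resize(a['image'][80:240,140:300],(390,390),interpolation=cv2.INTER_CUBIC)
B=cv2.resize(b['image'][115:275,210:370],(390,390),interpolation=cv2.INTER_CUBIC)
cv2.imwrite('pics/c'+n+'.png',np.hstack([A,B])[:,:,::-1])
E
python3 look.py 3
```

```text
t 9.97 pos [ 0.5234 -0.064   0.1828] y [ 0.387  0.658 -0.646] x [ 0.86  -0.51  -0.003] F [-10.8  -6.1   2.4] op 0.0 q [ 0.89  0.72 -0.44  2.09 -1.05  0.69  0.95]
```

View pics/c3.png

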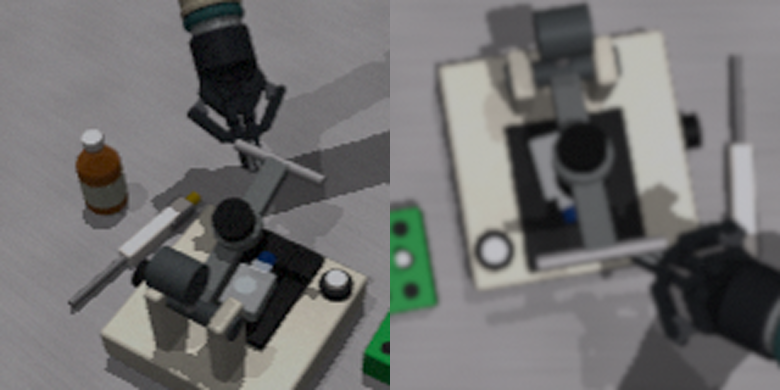

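```bash
cat > bar.py <<'E'
from h import *
from sv import H,ex,ey
def bar(n,sl,sr,tl,tr,f=390/160,so=(140,80),to=(210,115)):
    a=dict(np.load(f'pics/s{n}.npz'));b=dict(np.load(f'pics/t{n}.npz'))
    g=lambda p,o,x:(o[0]+(p[0]-x)/f,o[1]+p[1]/f)
    for s,t in((sl,tl),(sr,tr)):
        P,e=tri(a,g(s,so,0),b,g(t,to,390));d=P-H;print(P.round(3),round(e,4),'ang',round(np.arctan2(d[2],-d@ex)-.175,3),'R',round(np.hypot(d[2],d@ex),3),'s',round(d@ey,3))
E
python3 -c "
from bar import *
bar(3,(323,180),(236,145),(537,263),(665,244))
p,r=state()
for s in(-.06,-.03,.06):print(s,loc(r,H+s*ey+.2*(-np.cos(.275)*ex+np.sin(.275)*np.array([0,0,1]))-p))
"
```

```text
[0.508 0.028 0.218] 0.0009 ang 0.169 R 0.2 s 0.06
[ 0.525 -0.092  0.211] 0.0 ang 0.134 R 0.201 s -0.061
t 10.07 pos [ 0.5236 -0.0641  0.1832] y [ 0.388  0.658 -0.646] x [ 0.861 -0.509 -0.002] F [-10.7  -5.5   2.8] op -0.0 q [ 0.89  0.72 -0.44  2.09 -1.05  0.69  0.95]
-0.06 [ 0.0132 -0.0314  0.0011]
-0.03 [-0.0059 -0.0137  0.016 ]
0.06 [-0.0633  0.0393  0.0607]
```

Emit:
send_rows(
  moves=[
    [[-0.003,0,-0.004],[0,0,0]],
    [[-0.003,0,-0.004],[0,0,0]],
    [[-0.002,0.001,-0.004],[0,0,0]],
    [[-0.002,0.001,-0.004],[0,0,0]],
    [[-0.001,0.001,-0.004],[0,0,0]],
    [[-0.001,0.001,-0.004],[0,0,0]],
    [[-0.001,0.001,-0.004],[0,0,0]],
    [[-0.001,0.001,-0.004],[0,0,0]],
    [[0,0.001,-0.004],[0,0,0]],
    [[0,0.001,-0.004],[0,0,0]],
    [[0,0,0],[0,0.11,0]],
    [[0,0,0],[0,0.11,0]],
    [[0,0,0],[0,0.11,0]],
    [[0,0,0],[0,0.11,0]],
    [[0,0,0],[0,0.11,0]],
    [[0,0,0],[0,0.11,0]],
    [[0,0,0],[0,0,0]],
  ],
)

```text
time_s: 11.48
ee_pos: [0.5037, -0.072, 0.1473]
ee_rot: [-0.231, 0.381, -0.341, 0.828]
force: [-0.3, -1.1, 1.5]
opening: -0.0006
```

```bash
cat > plan.py <<'E'
from h import *
from sv import H,ex,ey
ez=np.array([0,0,1])
p,r=state()
B=lambda a,s:H+s*ey+.2*(-np.cos(a+.175)*ex+np.sin(a+.175)*ez)
for s in(-.06,-.015,.06):print(s,loc(r,B(0,s)-p))
print('ey in tool',loc(r,ey))
d=loc(r,B(0,-.015)-p)-np.array([0,-.027,.028]);print('move',d)
for i in range(9):print(i,loc(r,(B(.1*i+.1,0)-B(.1*i,0))/5))
E
python3 plan.py
```

```text
t 11.48 pos [ 0.5037 -0.072   0.1473] y [ 0.389  0.66  -0.642] x [ 0.476 -0.741 -0.473] F [-0.3 -1.1  1.5] op -0.001 q [ 0.94  0.8  -0.46  2.13 -1.08  0.63  0.4 ]
-0.06 [ 0.0039 -0.0312  0.0321]
-0.015 [-0.0324 -0.0045  0.032 ]
0.06 [-0.0929  0.0398  0.0318]
ey in tool [-0.8063  0.5915 -0.0029]
move [-0.0324  0.0225  0.004 ]
0 [-0.0015 -0.0021  0.0031]
1 [-0.0013 -0.0018  0.0033]
2 [-0.0011 -0.0015  0.0035]
3 [-0.0009 -0.0012  0.0037]
4 [-0.0007 -0.0009  0.0038]
5 [-0.0005 -0.0006  0.0039]
6 [-0.0002 -0.0003  0.004 ]
7 [-0.     0.     0.004]
8 [0.0002 0.0003 0.004 ]
```

Emit:
send_rows(
  moves=[
    [[-0.0055,0.0038,0],[0,0,0]],
    [[-0.0055,0.0038,0],[0,0,0]],
    [[-0.0055,0.0038,0],[0,0,0]],
    [[-0.0055,0.0038,0],[0,0,0]],
    [[-0.0055,0.0038,0.002],[0,0,0]],
    [[-0.0055,0.0038,0.002],[0,0,0]],
    [[0,0,0.004],[0,0,0]],
    [[0,0,0.004],[0,0,0]],
    [[-0.0015,-0.0021,0.0031],[0,0,0]],
    [[-0.0015,-0.0021,0.0031],[0,0,0]],
    [[-0.0015,-0.0021,0.0031],[0,0,0]],
    [[-0.0015,-0.0021,0.0031],[0,0,0]],
    [[-0.0015,-0.0021,0.0031],[0,0,0]],
    [[-0.0013,-0.0018,0.0033],[0,0,0]],
    [[-0.0013,-0.0018,0.0033],[0,0,0]],
  ],
)

```text
time_s: 12.73
ee_pos: [0.5127, -0.03, 0.183]
ee_rot: [-0.232, 0.38, -0.341, 0.828]
force: [-6.6, -0.7, 0.2]
opening: -0.0002
```

```bash
python3 plan.py|head -4; python3 look.py 4
```

```text
t 12.73 pos [ 0.5127 -0.03    0.183 ] y [ 0.388  0.66  -0.643] x [ 0.478 -0.741 -0.472] F [-6.6 -0.7  0.2] op -0.0 q [ 0.97  0.75 -0.64  2.17 -1.05  0.53  0.26]
-0.06 [ 0.0476 -0.0394 -0.0017]
-0.015 [ 0.0113 -0.0128 -0.0018]
0.06 [-0.0492  0.0316 -0.0018]
t 12.73 pos [ 0.5127 -0.03    0.183 ] y [ 0.388  0.66  -0.643] x [ 0.478 -0.741 -0.472] F [-6.6 -0.7  0.2] op -0.0 q [ 0.97  0.75 -0.64  2.17 -1.05  0.53  0.26]
```

View pics/c4.png

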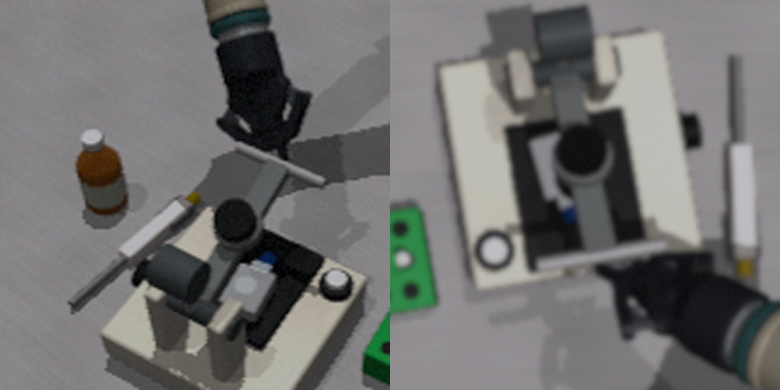

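The arm is up about 0.15 rad on the fingertips. The force is 6.6 N, mostly friction along the fingers, so I'll carry on with slightly more lift.

Emit:
send_rows(
  moves=[
    [[-0.0013,-0.0035,0.0028],[0,0,0]],
    [[-0.0013,-0.0035,0.0028],[0,0,0]],
    [[-0.0013,-0.0025,0.0032],[0,0,0]],
    [[-0.0011,-0.0015,0.0035],[0,0,0]],
    [[-0.0011,-0.0015,0.0035],[0,0,0]],
    [[-0.0011,-0.0015,0.0035],[0,0,0]],
  ],
)

```text
time_s: 13.33
ee_pos: [0.5194, -0.0315, 0.2072]
ee_rot: [-0.231, 0.38, -0.341, 0.828]
force: [-2.5, -1.4, 0.0]
opening: -0.0003
```

Emit:
send_rows(
  moves=[
    [[-0.0011,-0.0018,0.0035],[0,0,0]],
    [[-0.0011,-0.0018,0.0035],[0,0,0]],
    [[-0.0009,-0.0014,0.0037],[0,0,0]],
    [[-0.0009,-0.0014,0.0037],[0,0,0]],
    [[-0.0009,-0.0014,0.0037],[0,0,0]],
    [[-0.0009,-0.0014,0.0037],[0,0,0]],
    [[-0.0009,-0.0014,0.0037],[0,0,0]],
  ],
)

```text
time_s: 13.92
ee_pos: [0.5327, -0.0303, 0.2327]
ee_rot: [-0.231, 0.38, -0.341, 0.828]
force: [-1.0, 1.3, -0.5]
opening: 0.0002
```

```bash
python3 look.py 5
```

```text
t 13.92 pos [ 0.5327 -0.0303  0.2327] y [ 0.389  0.661 -0.642] x [ 0.479 -0.741 -0.472] F [-1.   1.3 -0.5] op 0.0 q [ 0.93  0.65 -0.6   2.1  -0.98  0.64  0.1 ]
```

View pics/c5.png

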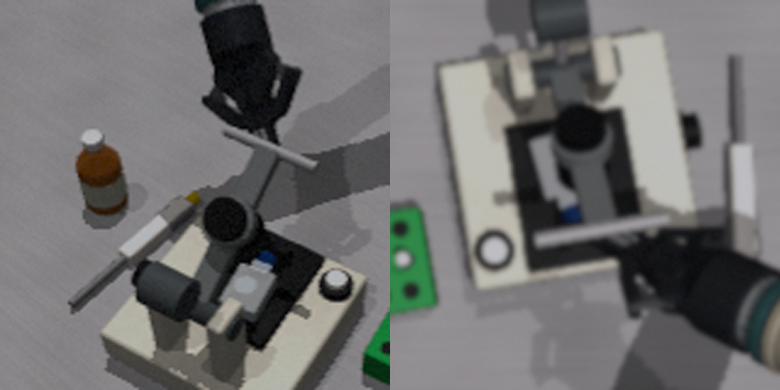

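The bar is clearly up, lying across the fingertips (crop-left (224,130) to (315,165)), and the force is about 1.5 N.

```bash
python3 -c "
from bar import *
bar(5,(315,165),(224,131),(535,241),(668,219))"
```

```text
[0.527 0.031 0.26 ] 0.0002 ang 0.399 R 0.202 s 0.06
[ 0.546 -0.089  0.252] 0.0004 ang 0.366 R 0.198 s -0.062
```

Emit:
send_rows(
  moves=[
    [[-0.0007,-0.001,0.0038],[0,0,0]],
    [[-0.0007,-0.001,0.0038],[0,0,0]],
    [[-0.0007,-0.001,0.0038],[0,0,0]],
    [[-0.0007,-0.001,0.0038],[0,0,0]],
    [[-0.0007,-0.001,0.0038],[0,0,0]],
    [[-0.0005,-0.0006,0.0039],[0,0,0]],
    [[-0.0005,-0.0006,0.0039],[0,0,0]],
    [[-0.0005,-0.0006,0.0039],[0,0,0]],
  ],
)

```text
time_s: 14.68
ee_pos: [0.5518, -0.0273, 0.2579]
ee_rot: [-0.231, 0.38, -0.341, 0.828]
force: [-0.6, -0.4, 0.3]
opening: -0.0002
```

```bash
python3 look.py 6
```

```text
t 14.68 pos [ 0.5518 -0.0273  0.2579] y [ 0.389  0.66  -0.642] x [ 0.479 -0.741 -0.472] F [-0.6 -0.4  0.3] op -0.0 q [ 0.89  0.61 -0.58  2.04 -0.95  0.69  0.01]
```

View pics/c6.png

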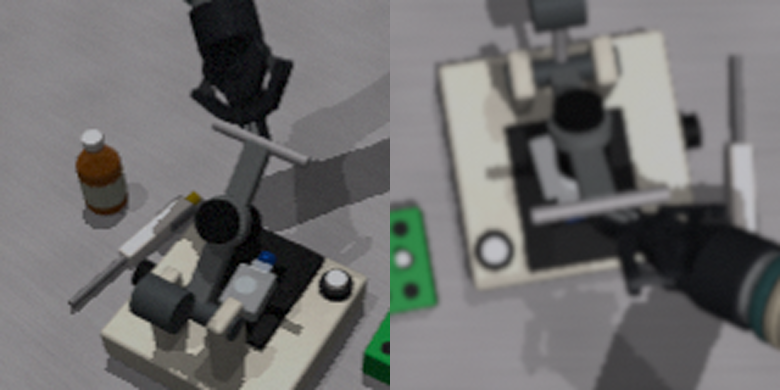

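The arm is now around 0.54 rad, close to balance, so I'll go on slowly to about 0.75.

Emit:
send_rows(
  moves=[
    [[-0.0003,-0.0004,0.003],[0,0,0]],
    [[-0.0003,-0.0004,0.003],[0,0,0]],
    [[-0.0003,-0.0004,0.003],[0,0,0]],
    [[-0.0003,-0.0004,0.003],[0,0,0]],
    [[-0.0002,-0.0002,0.003],[0,0,0]],
    [[-0.0002,-0.0002,0.003],[0,0,0]],
    [[-0.0002,-0.0002,0.003],[0,0,0]],
    [[-0.0002,-0.0002,0.003],[0,0,0]],
    [[0,0,0.003],[0,0,0]],
    [[0,0,0.003],[0,0,0]],
    [[0,0,0.003],[0,0,0]],
    [[0,0,0.003],[0,0,0]],
    [[0,0,0.003],[0,0,0]],
    [[0,0,0.003],[0,0,0]],
    [[0,0,0],[0,0,0]],
    [[0,0,0],[0,0,0]],
    [[0,0,0],[0,0,0]],
  ],
)

```text
time_s: 16.2
ee_pos: [0.5824, -0.0222, 0.2852]
ee_rot: [-0.231, 0.38, -0.341, 0.828]
force: [0.5, 0.4, -0.2]
opening: -0.0003
```

```bash
python3 look.py 7
```

```text
t 16.2 pos [ 0.5824 -0.0222  0.2852] y [ 0.388  0.66  -0.643] x [ 0.478 -0.741 -0.472] F [ 0.5  0.4 -0.2] op -0.0 q [ 0.83  0.59 -0.55  1.96 -0.91  0.74 -0.1 ]
```

View pics/c7.png

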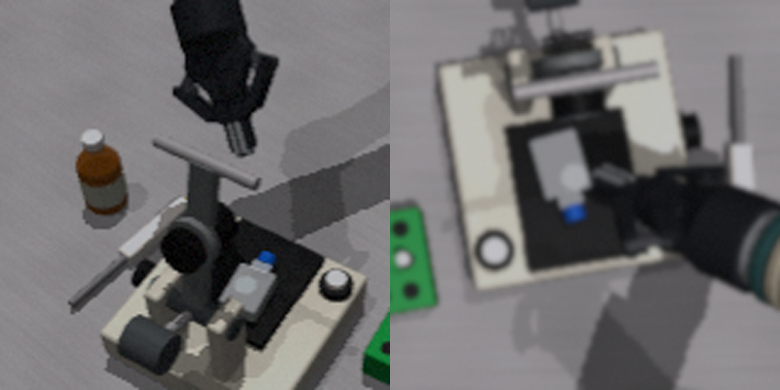

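The arm tipped over and stands raised, with the fingers clear of it (bar at crop-left (155,141) to (259,184)). The flask is unmoved.

```bash
python3 -c "
from bar import *
bar(7,(259,184),(155,141),(515,92),(658,68))
p,r=state()
M=r.as_matrix();y=M[:,1];rv=np.cross(y,[0,0,-1]);rv=rv/np.linalg.norm(rv)*np.arccos(-y[2])
print(loc(r,rv)); r2=Ro.from_rotvec(rv)*r; pb=p-.1*y;print(pb, r2.as_matrix()[:,1].round(3),loc(r2,np.array([.5255,.068,.30])-pb))
"
```

```text
[0.646 0.05  0.343] 0.0043 ang 1.144 R 0.199 s 0.06
[ 0.665 -0.07   0.34 ] 0.0012 ang 1.146 R 0.196 s -0.061
t 16.3 pos [ 0.5824 -0.0223  0.2851] y [ 0.389  0.66  -0.643] x [ 0.478 -0.741 -0.472] F [ 0.3 -0.  -0.8] op 0.0 q [ 0.83  0.59 -0.55  1.96 -0.91  0.74 -0.1 ]
[-0.6876  0.     -0.5379]
[ 0.54349939 -0.08835528  0.3493811 ] [ 0. -0. -1.] [-0.1521  0.0494  0.0406]
```

Emit:
send_rows(
  moves=[
    [[0,-0.025,0],[0,0,0]],
    [[0,-0.025,0],[0,0,0]],
    [[0,-0.025,0],[0,0,0]],
    [[0,-0.025,0],[0,0,0]],
    [[0,0,0],[-0.086,0,-0.067]],
    [[0,0,0],[-0.086,0,-0.067]],
    [[0,0,0],[-0.086,0,-0.067]],
    [[0,0,0],[-0.086,0,-0.067]],
    [[0,0,0],[-0.086,0,-0.067]],
    [[0,0,0],[-0.086,0,-0.067]],
    [[0,0,0],[-0.086,0,-0.067]],
    [[0,0,0],[-0.086,0,-0.067]],
    [[0,0,0],[0,0,0]],
  ],
)

```text
time_s: 17.38
ee_pos: [0.5459, -0.0811, 0.3499]
ee_rot: [-0.586, 0.395, -0.394, 0.588]
force: [0.4, 1.7, 0.5]
opening: -0.0001
```

```bash
python3 -c "
from h import *
p,r=state();print(loc(r,np.array([.5255,.068,.30])-p))"
```

```text
t 17.38 pos [ 0.5459 -0.0811  0.3499] y [ 0.     0.002 -1.   ] x [ 0.378 -0.926 -0.002] F [0.4 1.7 0.5] op -0.0 q [ 0.23  0.38 -0.2   1.62  0.08  1.15 -1.16]
[-0.1456  0.0502  0.0374]
```

Shift above the button, then go down to about 90 mm.

Emit:
send_rows(
  moves=[
    [[-0.0243,0.0084,0.0062],[0,0,0]],
    [[-0.0243,0.0084,0.0062],[0,0,0]],
    [[-0.0243,0.0084,0.0062],[0,0,0]],
    [[-0.0243,0.0084,0.0062],[0,0,0]],
    [[-0.0243,0.0084,0.0062],[0,0,0]],
    [[-0.0243,0.0084,0.0062],[0,0,0]],
    [[0,0.025,0],[0,0,0]],
    [[0,0.025,0],[0,0,0]],
    [[0,0.025,0],[0,0,0]],
    [[0,0.025,0],[0,0,0]],
    [[0,0.025,0],[0,0,0]],
    [[0,0.025,0],[0,0,0]],
    [[0,0.025,0],[0,0,0]],
    [[0,0.025,0],[0,0,0]],
    [[0,0,0],[0,0,0]],
  ],
)

```text
time_s: 18.63
ee_pos: [0.521, 0.0599, 0.0953]
ee_rot: [0.586, -0.401, 0.395, -0.583]
force: [-1.0, -0.8, -0.4]
opening: -0.0001
```

```bash
python3 -c "
from h import *
p,r=state();print(loc(r,np.array([.5255,.068,.09])-p))
a=snap('scene','s8');b=snap('top','t8')
A=cv2.resize(a['image'][130:230,220:320],(390,390),interpolation=cv2.INTER_CUBIC)
B=cv2.resize(b['image'][165:265,200:300],(390,390),interpolation=cv2.INTER_CUBIC)
cv2.imwrite('pics/c8.png',np.hstack([A,B])[:,:,::-1])"
```

```text
t 18.63 pos [0.521  0.0599 0.0953] y [-0.009  0.001 -1.   ] x [ 0.366 -0.931 -0.004] F [-1.  -0.8 -0.4] op -0.0 q [-0.05  0.66 -0.17  1.97  0.2   0.53 -1.56]
[-0.0059  0.0053  0.0072]
```

View pics/c8.png

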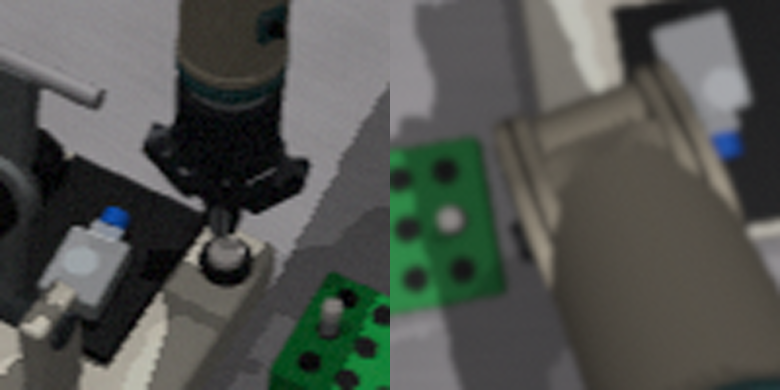

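The fingertips (crop-left (222,225)) stand just above the button (crop-left (226,252)), about 9 mm off centre. I'll correct that and then press gently.

Emit:
send_rows(
  moves=[
    [[-0.003,0,0.0035],[0,0,0]],
    [[-0.003,0,0.0035],[0,0,0]],
    [[0,0.004,0],[0,0,0]],
    [[0,0.004,0],[0,0,0]],
    [[0,0.004,0],[0,0,0]],
    [[0,0.003,0],[0,0,0]],
    [[0,0,0],[0,0,0]],
  ],
)

```text
time_s: 19.32
ee_pos: [0.5283, 0.0693, 0.0837]
ee_rot: [0.585, -0.398, 0.397, -0.585]
force: [-0.6, 0.6, -0.6]
opening: -0.0002
```

Emit:
send_rows(
  moves=[
    [[0,0.002,0],[0,0,0]],
    [[0,0.001,0],[0,0,0]],
    [[0,0,0],[0,0,0]],
  ],
)

```text
time_s: 19.57
ee_pos: [0.5289, 0.0694, 0.0813]
ee_rot: [-0.584, 0.398, -0.397, 0.585]
force: [-1.1, 0.3, 1.4]
opening: 0.0002
```

```bash
python3 -c "
from h import *
p,r=state();print(loc(r,np.array([.5255,.068,.074])-p))"
```

```text
t 19.57 pos [0.5289 0.0694 0.0813] y [-0.001  0.001 -1.   ] x [ 0.367 -0.93  -0.001] F [-1.1  0.3  1.4] op 0.0 q [-0.08  0.69 -0.16  1.97  0.21  0.5  -1.58]
[ 0.0001  0.0073 -0.0037]
```

Emit:
send_rows(
  moves=[
    [[0,0.0015,-0.0015],[0,0,0]],
    [[0,0.0015,-0.0015],[0,0,0]],
    [[0,0,0],[0,0,0]],
  ],
)

```text
time_s: 19.82
ee_pos: [0.5267, 0.0686, 0.0786]
ee_rot: [-0.584, 0.398, -0.398, 0.585]
force: [3.1, -0.1, 3.8]
opening: 0.0
```

Emit:
send_rows(
  moves=[
    [[0,0.0015,0],[0,0,0]],
    [[0,0,0],[0,0,0]],
  ],
)

```text
time_s: 19.98
ee_pos: [0.5267, 0.0686, 0.077]
ee_rot: [-0.584, 0.398, -0.398, 0.585]
force: [2.2, 0.7, 2.9]
opening: -0.0
```

Emit:
send_rows(
  moves=[
    [[0,0.0015,0],[0,0,0]],
    [[0,0,0],[0,0,0]],
  ],
)

```text
time_s: 20.15
ee_pos: [0.5267, 0.0686, 0.076]
ee_rot: [-0.584, 0.398, -0.398, 0.585]
force: [0.6, 0.4, 8.2]
opening: -0.0002
```

Emit:
send_rows(
  moves=[
    [[0,0.0015,0],[0,0,0]],
    [[0,0,0],[0,0,0]],
  ],
)

```text
time_s: 20.32
ee_pos: [0.5267, 0.0686, 0.0758]
ee_rot: [-0.584, 0.398, -0.398, 0.585]
force: [-2.0, -0.8, 20.1]
opening: 0.0
```

Spring contact began at about 82 mm and a hard stop came at 75.8 mm, so the travel is about 6 mm and the button is at the bottom. Releasing it now.

Emit:
send_rows(
  moves=[
    [[0,-0.002,0],[0,0,0]],
    [[0,-0.003,0],[0,0,0]],
    [[0,-0.004,0],[0,0,0]],
    [[0,-0.01,0],[0,0,0]],
    [[0,-0.02,0],[0,0,0]],
    [[0,-0.025,0],[0,0,0]],
    [[0,-0.025,0],[0,0,0]],
    [[0,-0.025,0],[0,0,0]],
    [[0,-0.025,0.02],[0,0,0]],
    [[0,-0.025,0.025],[0,0,0]],
    [[0,-0.025,0.025],[0,0,0]],
    [[-0.02,0,0.025],[0,0,0]],
    [[-0.025,0,0.02],[0,0,0]],
    [[-0.025,0,0.02],[0,0,0]],
    [[-0.025,0,0],[0,0,0]],
    [[-0.025,0,0],[0,0,0]],
    [[0,0,0],[0,0,0]],
    [[0,0,0],[0,0,0]],
  ],
)

```text
time_s: 21.82
ee_pos: [0.6058, 0.231, 0.2628]
ee_rot: [0.586, -0.398, 0.395, -0.585]
force: [0.3, -1.0, -0.0]
opening: 0.0001
```

```bash
python3 -c "
from h import *
state()
a=snap('scene','s9');b=snap('top','t9')
A=cv2.resize(a['image'][100:280,160:400],(400,300),interpolation=cv2.INTER_CUBIC)
B=cv2.resize(b['image'][95:275,190:430],(400,300),interpolation=cv2.INTER_CUBIC)
cv2.imwrite('pics/c9.png',np.hstack([A,B])[:,:,::-1])"
```

```text
t 21.82 pos [0.6058 0.231  0.2628] y [-0.003  0.001 -1.   ] x [ 0.371 -0.929 -0.002] F [ 0.3 -1.  -0. ] op 0.0 q [-0.28  0.61 -0.22  1.48  0.14  1.08 -1.72]
```

View pics/c9.png

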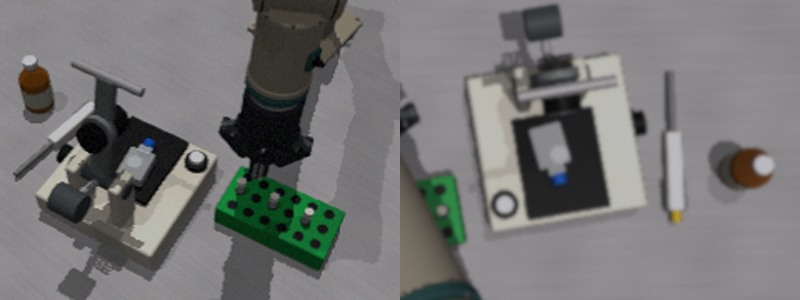

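The arm is raised (bar at crop-left (72,65) to (143,93)), the button is out again (crop-left (196,160)), and flask, rack, pipette and bottle are in place. The gripper hovers clear, well above the rack.

```bash
python3 -c "
from station import ctrl
print(ctrl.close_job())"
```

```text
the job is handed in; nothing more can be done
None
```

The lamp arm is raised past its balance point and the lamp button was then pressed and released. I handed the job in at about 22 s of the 51 s allowed.

- **Lamp arm:** I pushed the cross bar up with the shut fingertips until the arm tipped over and stayed up by itself. Triangulating the bar gave about 1.145 rad, against 1.15 on the raised stop. The last picture shows it still raised.
- **Button:** The fingertips felt the spring from about 82 mm height and a hard stop at 75.8 mm, so about 6 mm of travel, pressing with 20 N at the end. My camera estimate of the button top was 74 mm, about 8 mm lower than where I felt it, so I relied on the force. The last picture shows the button out again.
- **Bystanders:** In the last picture the flask, rack, pipette and bottle look unmoved, but I judged this by eye and did not measure it. The gripper was touching nothing, about 0.18 m above the rack.

Two attempts did not go to plan:
- **First tilt:** The straight-on tilt ran into joint range limits, and the arm stopped short without failing.
- **First push:** It caught the end of the bar with about 12 N, mostly towards the hinge. I lowered the arm again, rolled the tool and moved nearer the boom. The second push peaked at about 7 N.

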